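Close the amber light shield over the vials

TASK

The samples in the box with the amber (orange) cover are light-sensitive: lower that cover gently until it is fully shut, without slamming it, and let go. Leave the other box, with the colourless, see-through cover, standing open.

Things in the scene. Friction and masses are not known exactly. Their poses are not given: they have to be found in the camera images.
- amber_cover (a joint): opening angle (rad) of the amber cover: 0 shut on its stop, 1.6 end of travel; starts at 0.9 to 1.4. A translucent amber shell, 80 mm wide (along the hinge), 112 mm hinge to free edge, 27 mm deep, on a fixed white box 110 x 80 x 45 mm holding four vials. Its friction hinge, on the box's far rim, holds it wherever it is left; 0.5 to 2 N at the free edge moves it.
- amber_hinge (a point): middle of the amber cover's hinge line, 45.5 mm above the bench, fixed to the box. Axes of the box: x level, from the box's front to the hinge, away from the robot (yaw up to 0.45 rad either way); y along the hinge; z up. Shut, the cover's flat top is 27 mm above this point and reaches 112 mm towards -x; as it opens, its free edge swings up and back, and that flat outer face turns towards +x.
- amber_lip (a point): centre of the black lip on the amber cover's free edge: a tab 18 mm (out from the edge) x 44 mm (along the hinge) x 6 mm thick. It lies 120.5 mm from the hinge line; with the cover shut it is 6 mm above the hinge's height, in front of the box.
- clear_cover (a joint): opening angle (rad) of the colourless, see-through cover of the other box, same make and same sense (0 shut, 1.6 end of travel); starts at 0.9 to 1.4 and must stay open. The boxes stand side by side, centres at least 170 mm apart, in either order.
Things that resemble listed ones, but are neither listed nor needed, are in the scene too. Leave any purple look-alike of the part that bears amber_cover alone.

How it is judged:
By the outcome, as a careful person would: the job done as asked, in the order asked, and still so for the second after the job is handed in, with the robot touching nothing.
It also fails if it takes over 35 s, if anything falls off the work surface, if the arm or the gripper's body presses on something with over 40 N, if the wrist force passes 120 N, or if a joint passes its speed limit or range.

ROBOT

A 6-joint arm with a two-finger parallel gripper is mounted at the origin on a cart in front of the work surface, level with it; the furniture and walls round the work are solid. World frame = base frame: x ahead of the robot, y to its left, z up, the work surface at z = 0. Lengths are in m, angles in degrees, forces in N, time in s.
With the tool pointing down it reaches from about 0.35 to 0.925 m from the base axis. Payload 6.4 kg.
Tool frame: the origin (TCP) lies midway between the tips of the shut fingers; the grasp point (between the pads) lies 19 mm behind it (bot.grip_point_offset is the distance from the TCP to the grasp point, in m); z points along the fingers, y is the line along which they close (so a half turn about z gives the same grasp; the last joint's range is limited). The gripper opens to 94 mm and grips with 3 to 60 N. Pads are 16 mm wide; open, the fingers measure 119 mm over their backs; the gripper's body (75 mm by 177 mm) begins 78 mm behind the grasp point.
Start: joints at [56.259, 14.043, 89.255, -0, 76.702, -9.975], TCP at [0.262, 0.595, 0.205] pointing down, gripper open.
Joint ranges: [-179.41, 179.41], [-58.25, 129.5], [7.25, 145.43], [-54.29, 234.29], [11.92, 165.04], [-157.13, 157.13]. Speed limits (degrees/s): [147.25, 147.25, 180, 180, 180, 180].

INTERFACE

Orientations are given as a 3x3 rotation matrix whose columns are the frame's x, y, z axes.
In Python, from station import bot gives the robot as it stands.
- The arm moves only by the tool move_arm, never from a script. Its arguments are lists of equal length, an entry for each row: "claw": the finger opening in m, from 0 to 0.094; "offset": the shift along the tool's x, y, z in m, a list of three; "turn": the turn about the tool's z in rad. In form: {"claw": [claw, ...], "offset": [[tx, ty, tz], ...], "turn": [turn, ...]}. A call has 1 to 8 rows; each row shifts and turns the commanded pose from where the row before left it, along the tool's axes as they then stand; what a row does not reach is not made up. A row lasts 1/10 s, in which the tool goes at most 50 mm and 8.59 degrees, less where a joint would pass 70% of its speed; a pose out of reach is approached as far as the arm can. A call with a gripper value outside its range is refused whole. The fingers move at their own pace and stop on an object; the grip force is fixed at half the most. Time passes only in rows, so rows that do not move let the fingers close. It gives the time, the measured TCP pose, the force, the opening and the grip force at its end, in the units of the state.
- bot.read_state(): the state, without advancing time (a new reading comes with each control period).
- bot.get_image(name): name is "scene" or "top" or "wrist"; returns the picture (420x560x3 uint8, red, green, blue); there is no depth.
- bot.get_calibration(name): a dict with "fov_y" (degrees; the focal length in pixels is half the picture's height over the tangent of half this angle, whatever the lens; pixels are square), "cx", "cy" (the principal point, pixels), "distortion" ([k1, k2, p1, p2, k3] as OpenCV has them; the pictures are not rectified), "cam_to_world" (4x4, takes a point from camera to world coordinates); the wrist camera has in their place "hand_eye" (4x4, takes a point from camera to tool coordinates, whose origin is the TCP and whose axes are the flange's). Camera axes: x right, y up, looking along -z (the intrinsics and any distortion apply to the point x, -y, -z); pixel columns grow to the right and rows downward; lengths in m; the calibration is good to about 2 mm. A picture is of the moment at which its call begins: read the wrist's pose just before it. get_calibration takes no time and is no camera call.
- bot.finish_job(): hands the job in; it is judged then, once.
The state is a dict: "t": time; "q": joint angles; "qd": joint speeds; "tau": joint torques, N m; "tcp_pos": TCP position; "orientation": TCP orientation; "ft_force": force on the tool from outside, world axes, zero at the start; "moment": the same for the moment, N m; "width": finger opening in m; "gripper_force": force on a finger pad.
Only numpy, scipy, OpenCV 4.12 (cv2) and the standard library are available. Lean on these libraries where they do the work, as an engineer would, in place of code of your own. Each camera call takes 0.05 s, during which the arm holds its last target. There are 200 camera calls.

## Working session

There is one attempt and no reset: what is moved stays moved. The work goes in short steps, Python scripts to look and compute and a tool call to move; the robot and the scene stay as the last step left them, time stands still between calls to the robot, and variables do not carry over. Pictures are saved under pics/ and viewed, at most 10 in all, crops included, and the job is handed in when it is done.

Besides the shell and the picture viewer there is one more tool, called after "Emit:" as name(argument=value, ...), one argument or row to a line, values as JSON. move_arm: Moves the arm, as the interface text tells. Its arguments: {"type":"object","properties":{"claw":{"type":"array","items":{"type":"number"}},"offset":{"type":"array","items":{"type":"array","items":{"type":"number"}}},"turn":{"type":"array","items":{"type":"number"}}},"required":["claw","offset","turn"]}

```bash
mkdir -p pics; python3 - <<'E'
from station import bot
import cv2,numpy as np
s=bot.read_state();print(s['t'],s['tcp_pos'],np.round(s['orientation'],3).tolist())
for n in("scene","top"):
    im=bot.get_image(n);cv2.imwrite(f"pics/{n}0.png",im[:,:,::-1])
    c=bot.get_calibration(n);print(n,c['fov_y'],c['cx'],c['cy'],c['distortion'],np.round(c['cam_to_world'],3).tolist())
c=bot.get_calibration("wrist");print(c['fov_y'],np.round(c['hand_eye'],3).tolist())
a=cv2.imread("pics/scene0.png")
E
```

```text
0.0 [0.26161999 0.59440629 0.20439633] [[-0.915, 0.403, -0.001], [0.403, 0.915, -0.002], [0.0, -0.002, -1.0]]
scene 43.25611590028206 274.92020424664867 203.86102866994352 [-0.07597174  0.          0.          0.          0.        ] [[0.824, 0.25, -0.509, -0.146], [-0.567, 0.387, -0.727, -0.946], [0.015, 0.888, 0.46, 0.673], [0.0, 0.0, 0.0, 1.0]]
top 52.12761215776328 281.5511022236544 202.480830946946 [-0.08003116  0.          0.          0.          0.        ] [[-0.005, 0.988, -0.152, 0.39], [-1.0, -0.006, -0.006, -0.006], [-0.007, 0.152, 0.988, 0.917], [0.0, 0.0, 0.0, 1.0]]
63.845777292291096 [[-0.001, 0.958, 0.287, 0.084], [1.0, 0.001, -0.0, 0.0], [-0.0, 0.287, -0.958, -0.179], [0.0, 0.0, 0.0, 1.0]]
```

View pics/scene0.png

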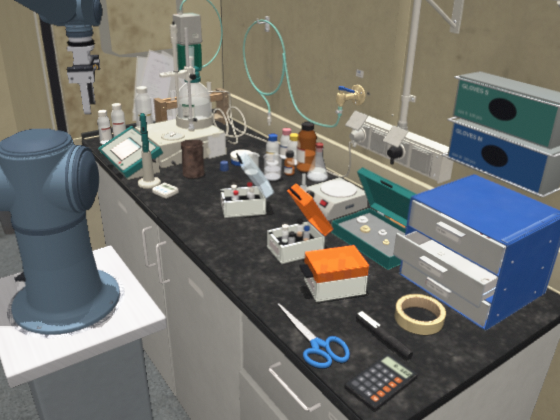

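View pics/top0.png

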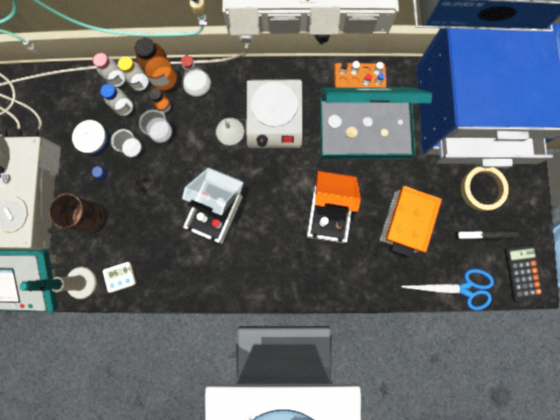

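The scene view shows three boxes. The clear one is open at scene (243,200) / top (212,205). An open amber one is at scene (297,235) / top (335,205). An orange one at scene (336,272) / top (412,218) is already shut. The open amber one fits, since the cover starts at 0.9 to 1.4 rad. I'll confirm that in an enlarged crop.

```bash
python3 - <<'E'
import cv2,numpy as np
a=cv2.imread("pics/scene0.png")[175:270,255:345];b=cv2.imread("pics/top0.png")[165:250,300:380]
f=lambda i:cv2.resize(i,(400,int(i.shape[0]*400/i.shape[1])),interpolation=cv2.INTER_CUBIC)
a,b=f(a),f(b);h=min(a.shape[0],b.shape[0]);cv2.imwrite("pics/crop.png",np.hstack([a[:h],b[:h]]))
E
```

```text
(no output)
```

View pics/crop.png

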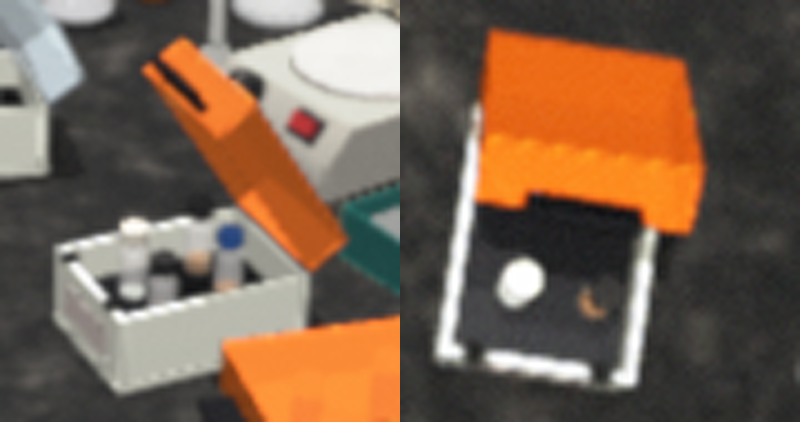

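Confirmed: the target is the open amber cover, on a white box with vials at top (335,205). Its lip is at top about (337,207), the black notch on the free edge. The shut orange box and the clear box stay alone.

```bash
cat >h.py <<'E'
import numpy as np,cv2
from station import bot
def ray(n,uv):
    c=bot.get_calibration(n);f=210/np.tan(np.radians(c['fov_y']/2))
    K=np.array([[f,0,c['cx']],[0,f,c['cy']],[0,0,1]])
    p=cv2.undistortPoints(np.array([[uv]],float),K,np.array(c['distortion']))[0,0]
    T=np.array(c['cam_to_world']);d=T[:3,:3]@[p[0],-p[1],-1];return T[:3,3],d/np.linalg.norm(d)
def onz(n,uv,z):
    o,d=ray(n,uv);return o+d*(z-o[2])/d[2]
def tri(u,v):
    (a,d),(b,e)=ray("top",u),ray("scene",v)
    s=np.linalg.lstsq(np.c_[d,-e],b-a,rcond=None)[0];P,Q=a+s[0]*d,b+s[1]*e
    return (P+Q)/2,np.linalg.norm(P-Q)
E
python3 - <<'E'
from h import *
l=onz("top",(308,236.3),.045);r=onz("top",(347,241.7),.045)
print(l,r,np.linalg.norm(l-r))
bl=onz("top",(314.5,187),.045);print("left rim back pt",bl)
# scene rim corners: front-left crop(55,245) front-right (120,338)?, back-right (308,272)
S=lambda x,y:(255+x*90/400,175+y*90/400)
for p in((57,245),(122,340),(306,272)):print("scene",onz("scene",S(*p),.045))
T=lambda x,y:(300+(x-400)/5,165+y/5)
for n,t,s in(("lip",T(585,207),S(178,82)),("freeouterL",T(483,133),S(182,38)),("freeouterR",T(698,167),S(255,95))):print(n,tri(t,s))
E
```

```text
[ 0.45478033 -0.05426543  0.045     ] [ 0.44326827 -0.1333046   0.045     ] 0.07987313467303064
left rim back pt [ 0.55654672 -0.06914931  0.045     ]
scene [ 0.45957948 -0.05362531  0.045     ]
scene [ 0.43455045 -0.14863463  0.045     ]
scene [ 0.55271221 -0.14760121  0.045     ]
lip (array([ 0.50022789, -0.10132499,  0.1502493 ]), np.float64(0.0008874963617306719))
freeouterL (array([ 0.52799078, -0.06531536,  0.15316124]), np.float64(0.0012903317447185204))
freeouterR (array([ 0.51492111, -0.14252127,  0.15598085]), np.float64(0.002005633763295773))
```

```bash
python3 - <<'E'
from h import *
print("post base",onz("top",(80,283),0.01),"top",tri((27,285),(143,115)))
print("clear cover lip-ish",onz("top",(205,180),.15),"brown",onz("top",(75,213),.08))
s=bot.read_state();R=np.array(s['orientation'])
ex=np.array([.9885,-.151,0]);H=np.array([.5578,-.1102,.0455])
def tcp(th,r=.102,h=.027):return H+ex*(-r*np.cos(th)+h*np.sin(th)+.008)+[0,0,r*np.sin(th)+h*np.cos(th)]
g=tcp(1.01)
pre=g+ex*.012+[0,0,.06];print(g,pre,tcp(0))
d=pre-np.array(s['tcp_pos']);d[2]=.30-s['tcp_pos'][2]
print("tool-frame shift at z.30",R.T@d,np.linalg.norm(d[:2]))
ths=np.arange(1.01,-.01,-.0505)
L=[[-ex@(tcp(b)-tcp(a)),(tcp(a)-tcp(b))[2]] for a,b in zip(ths,ths[1:])]
print(np.round(np.array(L)*1000,1).tolist())
E
```

```text
post base [0.35925053 0.42903661 0.01      ] top (array([0.36083525, 0.4250199 , 0.21280604]), np.float64(0.002039851658874156))
clear cover lip-ish [0.55087221 0.13830072 0.15      ] brown [0.50033444 0.41414324 0.08      ]
[ 0.5346836  -0.10666881  0.14623709] [ 0.5465456  -0.10848081  0.20623709] [ 0.464881 -0.096006  0.0725  ]
tool-frame shift at z.30 [-0.54397863 -0.5286597  -0.0947872 ] 0.7584568686064445
[[5.0, 1.7], [5.0, 2.0], [4.8, 2.2], [4.7, 2.5], [4.6, 2.7], [4.5, 2.9], [4.3, 3.1], [4.1, 3.4], [4.0, 3.6], [3.8, 3.8], [3.6, 3.9], [3.4, 4.1], [3.2, 4.3], [3.0, 4.4], [2.7, 4.6], [2.5, 4.7], [2.2, 4.8], [2.0, 4.9], [1.7, 5.0], [1.5, 5.1]]
```

Emit:
move_arm(
  claw=[0,0,0,0,0,0,0,0],
  offset=[
    [0,0,-0.04],
    [0,0,-0.04],
    [0,0,-0.03],
    [-0.03,-0.03,0],
    [-0.034,-0.033,0],
    [-0.034,-0.033,0],
    [-0.034,-0.033,0],
    [-0.034,-0.033,0],
  ],
  turn=[0,0,0,0,0,0,0,0],
)

```text
t: 0.9
tcp_pos: [0.3486, 0.3779, 0.3149]
orientation: [[-0.915, 0.402, -0.0], [0.402, 0.915, -0.0], [0.0, -0.001, -1.0]]
ft_force: [0.3, 0.9, 0.2]
width: 0.0334
gripper_force: 0.0
```

Emit:
move_arm(
  claw=[0,0,0,0,0,0,0,0],
  offset=[
    [-0.034,-0.033,0],
    [-0.034,-0.033,0],
    [-0.034,-0.033,0],
    [-0.034,-0.033,0],
    [-0.034,-0.033,0],
    [-0.034,-0.033,0],
    [-0.034,-0.033,0],
    [-0.034,-0.033,0],
  ],
  turn=[0,0,0,0,0,0,0,0],
)

```text
t: 1.7
tcp_pos: [0.4913, 0.0266, 0.3152]
orientation: [[-0.915, 0.403, -0.0], [0.403, 0.915, 0.0], [0.0, 0.0, -1.0]]
ft_force: [0.2, 0.2, 0.2]
width: 0.0002
gripper_force: 0.0
```

Emit:
move_arm(
  claw=[0,0,0,0,0,0],
  offset=[
    [-0.034,-0.033,0],
    [-0.034,-0.033,0],
    [-0.034,-0.033,0],
    [0,0,0],
    [0,0,0],
    [0,0,0],
  ],
  turn=[0,0,0,-0.1,-0.1,-0.065],
)

```text
t: 2.3
tcp_pos: [0.5444, -0.1037, 0.3147]
orientation: [[-0.989, 0.147, -0.001], [0.147, 0.989, 0.001], [0.001, 0.0, -1.0]]
ft_force: [0.5, -0.0, 0.0]
width: 0.0005
gripper_force: 0.0
```

```bash
python3 - <<'E'
from h import *
s=bot.read_state();R=np.array(s['orientation']);print(s['t'],s['tcp_pos'],R[:,0],s['ft_force'],s['width'])
print(R.T@(np.array([.5466,-.1085,.2062])-s['tcp_pos']))
im=np.hstack([bot.get_image("wrist"),bot.get_image("top")]);cv2.imwrite("pics/w1.png",cv2.resize(im[:,:,::-1],(800,300),interpolation=cv2.INTER_AREA))
E
```

```text
2.3 [ 0.54436886 -0.10370338  0.31469906] [-0.98913066  0.14703278  0.0013775 ] [ 0.54646511 -0.02096324  0.04578008] 0.0005032853860314805
[-0.00306161 -0.00446087  0.10849313]
```

View pics/w1.png

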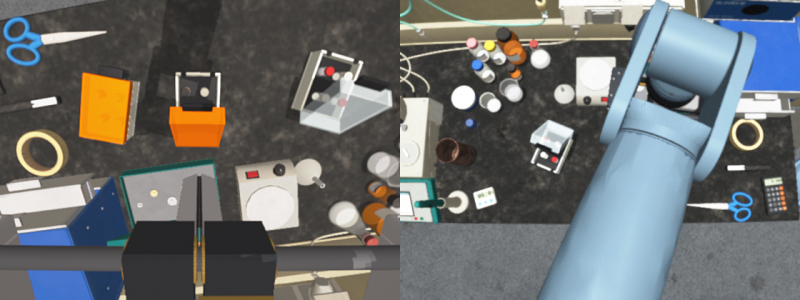

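The wrist view shows the amber cover at about (197,125), centred under the fingers at x≈200 and square to them. Now I'll lower behind its free edge.

Emit:
move_arm(
  claw=[0,0,0,0,0,0,0,0],
  offset=[
    [-0.003,-0.004,0.035],
    [0,0,0.04],
    [0,0,0.035],
    [0,0,0.025],
    [0,0,0.02],
    [0,0,0.014],
    [0,0,0],
    [0,0,0],
  ],
  turn=[0,0,0,0,0,0,0,0],
)

```text
t: 3.2
tcp_pos: [0.5473, -0.1077, 0.1471]
orientation: [[-0.989, 0.15, 0.001], [0.15, 0.989, -0.0], [-0.001, -0.0, -1.0]]
ft_force: [0.1, -0.5, 1.0]
width: 0.0007
gripper_force: 0.0
```

Emit:
move_arm(
  claw=[0,0,0,0,0,0],
  offset=[
    [0.004,0,0],
    [0.004,0,0],
    [0.004,0,0],
    [0.005,0,0.002],
    [0.005,0,0.002],
    [0.005,0,0.002],
  ],
  turn=[0,0,0,0,0,0],
)

```text
t: 3.8
tcp_pos: [0.52, -0.1035, 0.1405]
orientation: [[-0.989, 0.149, 0.001], [0.149, 0.989, -0.0], [-0.001, -0.0, -1.0]]
ft_force: [1.9, -0.3, 0.8]
width: 0.0007
gripper_force: 0.5
```

Contact is at about 2 N. Continuing along the arc.

Emit:
move_arm(
  claw=[0,0,0,0,0,0,0,0],
  offset=[
    [0.0047,0,0.0025],
    [0.0046,0,0.0027],
    [0.0045,0,0.0029],
    [0.0043,0,0.0031],
    [0.0041,0,0.0034],
    [0.004,0,0.0036],
    [0.0038,0,0.0038],
    [0.0036,0,0.0039],
  ],
  turn=[0,0,0,0,0,0,0,0],
)

```text
t: 4.6
tcp_pos: [0.4867, -0.0985, 0.1142]
orientation: [[-0.989, 0.149, -0.0], [0.149, 0.989, -0.0], [0.0, -0.0, -1.0]]
ft_force: [1.7, 0.3, 0.2]
width: 0.0004
gripper_force: 0.4
```

```bash
python3 - <<'E'
from h import *
s=bot.read_state();print(s['tcp_pos'],s['ft_force'])
im=np.hstack([bot.get_image("wrist"),bot.get_image("scene")]);cv2.imwrite("pics/w2.png",cv2.resize(im[:,:,::-1],(800,300),interpolation=cv2.INTER_AREA))
E
```

```text
[ 0.48669241 -0.09852767  0.11422323] [1.65159238 0.2757704  0.24819651]
```

View pics/w2.png

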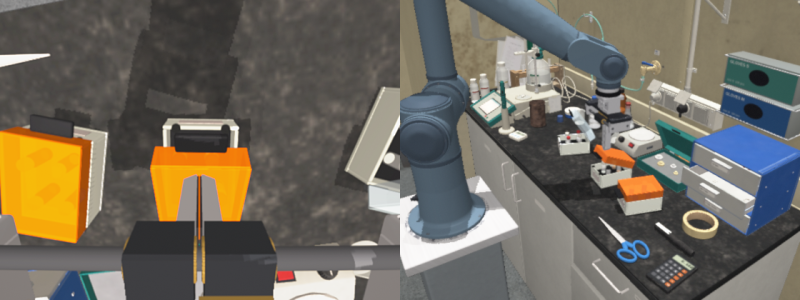

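The cover is turning down under the fingers (wrist view, ~(200,180)), about half shut. The clear box is untouched.

Emit:
move_arm(
  claw=[0,0,0,0,0,0,0,0],
  offset=[
    [0.0034,0,0.0041],
    [0.0032,0,0.0043],
    [0.003,0,0.0044],
    [0.0027,0,0.0046],
    [0.0025,0,0.0047],
    [0.0022,0,0.0045],
    [0.0015,0,0.004],
    [0.001,0,0.003],
  ],
  turn=[0,0,0,0,0,0,0,0],
)

```text
t: 5.5
tcp_pos: [0.4674, -0.0956, 0.0805]
orientation: [[-0.989, 0.149, -0.001], [0.149, 0.989, 0.0], [0.001, 0.0, -1.0]]
ft_force: [0.5, -0.0, 0.1]
width: 0.0006
gripper_force: 0.3
```

Emit:
move_arm(
  claw=[0,0,0],
  offset=[
    [0,0,0.002],
    [0,0,0.002],
    [0,0,0.002],
  ],
  turn=[0,0,0],
)

```text
t: 5.8
tcp_pos: [0.4677, -0.0957, 0.0748]
orientation: [[-0.989, 0.149, -0.0], [0.149, 0.989, 0.0], [0.0, 0.0, -1.0]]
ft_force: [-0.5, 0.4, 0.8]
width: 0.0005
gripper_force: 0.4
```

Emit:
move_arm(
  claw=[0,0,0,0],
  offset=[
    [0,0,0.001],
    [0,0,0.001],
    [0,0,0.001],
    [0,0,0],
  ],
  turn=[0,0,0,0],
)

```text
t: 6.2
tcp_pos: [0.4678, -0.0957, 0.0726]
orientation: [[-0.989, 0.149, -0.001], [0.149, 0.989, 0.0], [0.001, 0.0, -1.0]]
ft_force: [-2.8, 1.1, 6.4]
width: 0.0001
gripper_force: 3.2
```

It is on the stop: height 72.6 mm against the expected 72.5, and the force is rising. One small press, then lift off and look.

Emit:
move_arm(
  claw=[0,0,0,0,0,0,0,0],
  offset=[
    [0,0,0.0005],
    [0,0,0],
    [0,0,-0.005],
    [0,0,-0.02],
    [0,0,-0.04],
    [0,0,-0.045],
    [0,0,-0.045],
    [0,0,-0.045],
  ],
  turn=[0,0,0,0,0,0,0,0],
)

```text
t: 7.0
tcp_pos: [0.4676, -0.0955, 0.2734]
orientation: [[-0.989, 0.149, 0.001], [0.149, 0.989, -0.0], [-0.001, -0.0, -1.0]]
ft_force: [1.0, -0.6, 0.2]
width: 0.0008
gripper_force: 0.0
```

Emit:
move_arm(
  claw=[0,0,0,0],
  offset=[
    [0,0,-0.03],
    [0,0,0],
    [0,0,0],
    [0,0,0],
  ],
  turn=[0,0,0,0],
)

```text
t: 7.4
tcp_pos: [0.467, -0.0953, 0.2995]
orientation: [[-0.989, 0.149, -0.003], [0.149, 0.989, 0.001], [0.003, 0.001, -1.0]]
ft_force: [-0.1, 0.7, -0.5]
width: 0.0001
gripper_force: 0.0
```

```bash
python3 - <<'E'
from h import *
s=bot.read_state();print(s['t'],s['tcp_pos'],s['ft_force'])
a=bot.get_image("wrist");b=bot.get_image("scene")[150:315,200:420]
im=np.hstack([cv2.resize(a,(400,300)),cv2.resize(b,(400,300),interpolation=cv2.INTER_CUBIC)]);cv2.imwrite("pics/w3.png",im[:,:,::-1])
E
```

```text
7.4 [ 0.46702682 -0.09532826  0.29954013] [-0.14683584  0.68723973 -0.54064041]
```

View pics/w3.png

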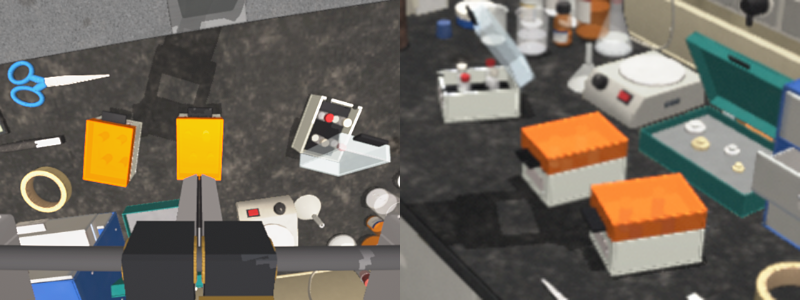

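The amber cover at (575,150) sits flat and shut on its box. The clear cover at (500,50) still stands open, and the arm is clear of everything.

```bash
python3 -c "
from station import bot
print(bot.finish_job())"
```

```text
the job is handed in; nothing more can be done
None
```

The amber cover is fully shut, lowered gently with about 6 N at the stop, and released; the clear cover still stands open, and the job was handed in at about 7.5 s.

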